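# Pass the signed print along and hold it up level for its photograph

## Robot

A 7-joint arm with a two-finger parallel gripper is mounted at the origin on the work surface. World frame = base frame: x ahead of the robot, y to its left, z up, the work surface at z = 0. Lengths are in mm, angles in rad, forces in N, time in s.
With the tool pointing down it reaches from about 400 to 875 mm from the base axis. Payload 4.4 kg.
Tool frame: the origin (TCP) lies at the very end of the fingers, on their centre line; the grasp point (between the pads) lies 19 mm behind it; z points along the fingers, y is the direction in which the jaws open and shut (so a half turn about z gives the same grasp; the last joint's range is limited). The gripper opens to 85 mm and grips with 20 to 120 N. Pads are 22 mm wide; open, the fingers measure 114 mm over their backs; the gripper's body (76 mm by 85 mm) begins 54 mm behind the grasp point. The pads swing forward as they close: fully open they stand 13 mm farther back than shut.
Start: joints at [-1.254, 0.628, 0.038, 1.517, -0.027, 0.996, -0.02], TCP at [242.765, 602.978, 231.313] pointing down, gripper open.
Joint ranges: [-3.06, 3.06], [-0.37, 2.12], [-1.25, 1.32], [0.18, 2.47], [-1.1, 4.24], [0.23, 1.98], [-2.94, 2.94]. Speed limits (rad/s): [2.57, 2.57, 3.14, 3.14, 3.14, 3.14, 3.14].

## Interface

Orientations are given as [roll, pitch, yaw] about the fixed x, y, z axes, in that order (R = Rz(yaw) Ry(pitch) Rx(roll)).
In Python, from cell import ctrl gives the robot as it stands.
- The arm moves only by the shell command python3 -m crank 'ROWS' [OPENING]. ROWS is JSON, a list that holds one entry, the list of rows, each a list of 6 numbers: the shift along the tool's x, y, z in units of 30 mm (1.0 is 30 mm), then the turn, a rotation vector about the tool's x, y, z in units of 6 degrees (1.0 is 6 degrees). In form: [[[tx, ty, tz, rx, ry, rz], ...]]. A call has 1 to 12 rows; each row shifts and turns the pose as measured when the row begins, along the tool's axes as they then stand; what a row does not reach is not made up. A row lasts 1/12 s, in which the tool goes at most 41.7 mm and 7.16 degrees, less where a joint would pass 70% of its speed; a pose out of reach is approached as far as the arm can. A call is refused whole if a number of a shift passes 1 or a number of a turn 1, either way. A call with a gripper value outside its range is refused whole. OPENING is the gripper command: -1 is fully open, 1 is shut, values between are in proportion, set as the call begins (- or left out, the last holds). The fingers move at their own pace and stop on an object; the grip force is fixed at half the most. Time passes only in rows, so rows that do not move let the fingers close. It gives the time, the measured TCP pose, the force and the opening at its end, in the units of the state.
- ctrl.read_state(): the state, without advancing time (a new reading comes with each control period).
- ctrl.get_image(name): name is "scene" or "top" or "wrist"; returns a dict with "color" (384x512x3 uint8, red, green, blue), "depth" (384x512 float32, mm along the optical axis (not along the pixel's ray), 0 where there is no reading), "camera_matrix" (3x3 intrinsics, pixels), "R" (3x3) and "t" (3): a world point X has camera coordinates R X + t. Camera axes: x right, y down, z forward; pixel columns grow to the right and rows downward; lengths in mm; the calibration is good to about 2 mm. The wrist camera is an equidistant fisheye: a pixel r from the principal point sees the ray r / f radians off the axis. A picture is of the moment at which its call begins.
- ctrl.finish_job(): hands the job in, once; it reports no verdict.
Trained networks look in a picture, given as the dict that the camera call returned (one of the last four; its "shot" number tells which), for a name from the list of things; names that differ only in an ending like _2 or _b are one class to them, and where a whole thing is asked for, a point or a joint stands for the part that bears it (a point fixed in the world has none). Each returns a list of dicts, best first, with "conf" (0 to 1); they miss things now and then, are a little off and sometimes report something else, mostly with a low value. They report only what shows in the picture. A call takes as long as a camera call. They do not tell look-alikes from the thing itself.
- ctrl.search_frame(query, picture): "extent" ([centre column, centre row, width, height] in pixels, round what is visible of it).
The state is a dict: "clock": time; "qpos": joint angles; "qd": joint speeds; "tau": joint torques, N m; "eef_pos": TCP position; "tool_rot": TCP orientation; "force": force on the tool from outside, world axes, zero at the start; "torque": the same for the moment, N m; "width": finger opening in mm.
Only numpy, scipy, OpenCV 4.12 (cv2) and the standard library are available. Lean on these libraries where they do the work, as an engineer would, in place of code of your own. Each camera call takes 0.05 s, during which the arm holds its last target. There are 200 camera calls.

## Task

Push the plywood carrier, with the signed print block lying on it, along its rail until it settles in the next station detent. Then take the oblong print block between the fingers and lift it straight up, level all the way, at least 10 cm clear of the carrier, and finish while still holding it there, steady and level with the picture up; do not put it down or let go. Leave the carrier in that station and do not disturb the other things on the table.

Things in the scene. Friction and masses are not known exactly. Their poses are not given: they have to be found in the camera images.
- rail: aluminium and steel slide rail fixed on the table, 440 mm long, 100 mm wide (the carrier on it 130 mm wide). Origin: on the table under its middle. The carrier runs along the rail's own y axis; an end stop block 24 mm high on the table stands at either end, reaching from 208 to 220 mm from the middle, below the level of the carrier's deck
- carrier (a joint): position of the plywood carrier along the rail, in m, growing along the rail's own +y axis. 0 = start station detent, 0.160 = next station detent; hard stops at -0.012 and 0.172. Pushing takes up to about 6 N (a sprung detent, 0.8 N of friction): the spring resists up to half-way (0.080), then draws the carrier on into the next detent, where it comes to rest within some 6 mm, the block staying on it
- deck (a point): centre of the top of the carrier's deck, 40 mm above the table; moves with the carrier, axes as the rail's. The flat deck is 130 mm (x) by 210 mm (y) and has a rubber mat; its only upright part is the push tab
- push_tab (a point): middle of the outer face (facing the rail's -y) of the upright plywood tab on the carrier's trailing end, 105 mm from the deck's centre, 60 mm above the table. The tab is 60 mm wide (x), 12 mm thick (it lies to the +y side of this point) and its top is 80 mm above the table
- print_center (a point): centre of the signed print: an oblong dark wooden block, 52 mm (its own x) by 100 mm (its own y), 36 mm high, about 0.16 kg, with a picture on its upper face (+z). It lies loose on the deck, long side roughly along the rail, about midway on the deck, its underside 18 mm below this point
- square_print: bystander: square wooden block print, 84 x 84 x 26 mm; origin at the centre of its underside
- tape_roll: bystander: roll of tape lying flat, 84 mm across, 25 mm high; origin at the centre of its underside
- marker: bystander: marker pen, 135 mm long, 15 mm thick, lying on the table; origin at the centre of its underside (lying as at the start)
- coffee_cup: bystander: lidded paper coffee cup, 84 mm across, 118 mm high; origin at the centre of its underside
- pen_pot: bystander: dark round pot with markers, 76 mm across, 130 mm high; origin at the centre of its underside
- glasses_case: bystander: grey glasses case, 65 x 160 x 42 mm; origin at the centre of its underside
- statuette: bystander: turned clay-coloured statuette, 64 mm across, 115 mm high; origin at the centre of its underside
Mind the look-alikes: they are no part of the job. What is shaped like the part that bears print_center but purple is not meant.

How it is judged:
By the outcome, as a careful person would: the job done as asked, in the order asked, and still so for the second after the job is handed in, while the arm keeps its last pose, push and grip.
It also fails if it takes over 51 s, if anything falls off the work surface, if the arm or the gripper's body presses on something with over 40 N, if the wrist force passes 120 N, or if a joint passes its speed limit or range.

## Working session

There is one attempt and no reset: what is moved stays moved. The work goes in short steps, Python scripts to look and compute and a shell command to move; the robot and the scene stay as the last step left them, time stands still between calls to the robot, and variables do not carry over. Pictures are saved under pics/ and viewed, about 8 in all and at most 12, crops included, and the job is handed in when it is done.

```bash
mkdir -p pics; ls
cat > h.py <<'E'
import numpy as np, cv2
from cell import ctrl
def pts(p):
    d=p["depth"];K=p["camera_matrix"];v,u=np.mgrid[:384,:512]
    c=np.stack([(u-K[0,2])/K[0,0]*d,(v-K[1,2])/K[1,1]*d,d],-1)
    return (c-p["t"])@p["R"]
def save(p,n,crop=None,s=1):
    im=p["color"][...,::-1]
    if crop: a,b,c,e=crop; im=im[b:e,a:c]
    cv2.imwrite("pics/"+n,cv2.resize(im,None,fx=s,fy=s,interpolation=cv2.INTER_CUBIC))
E
python3 - <<'E'
from h import *
T=ctrl.get_image("top");S=ctrl.get_image("scene")
P=pts(T)
for n in "carrier push_tab print_center rail square_print tape_roll marker coffee_cup pen_pot glasses_case statuette".split():
    for q,p in(("T",T),("S",S)):
        Q=pts(p)
        for r in ctrl.search_frame(n,p)[:3]:
            e=np.array(r["extent"]);u,v=np.clip(e[:2].round().astype(int),0,[511,383]);print(n,q,e.round(),round(r["conf"],2),Q[v,u].round())
im=np.hstack([T["color"],S["color"]])[...,::-1]
cv2.imwrite("pics/a.png",cv2.resize(T["color"][...,::-1],(800,600)));save(S,"b.png")
s=ctrl.read_state();print({k:np.round(s[k],3) for k in s})
E
```

```text
pics
carrier S [237. 221.  73.  48.] 0.85 [ 557. -109.   39.]
push_tab T [ 97. 243.  33.  30.] 0.51 [394. 471. 118.]
push_tab S [238. 218.  70.  46.] 0.92 [ 559. -105.   53.]
print_center T [374. 223.  38.  18.] 0.96 [ 451. -337.   38.]
print_center T [313. 256.  29.  34.] 0.92 [ 353. -150.   35.]
print_center T [293. 194.  37.  29.] 0.55 [536. -89.  81.]
print_center S [192. 199.  18.  24.] 0.84 [ 367. -153.   37.]
print_center S [168. 251.  30.  29.] 0.82 [ 478. -355.   33.]
print_center S [240. 212.  31.  21.] 0.66 [558. -94.  77.]
rail T [269. 187. 142.  74.] 0.65 [563. -19.  41.]
rail T [318. 156.  26.  26.] 0.35 [ 667. -177.    1.]
rail S [257. 214. 118.  66.] 0.74 [589. -42.  44.]
square_print T [242. 134.  34.  32.] 0.74 [733.  64.  25.]
square_print T [290. 195.  83.  64.] 0.23 [534. -81.  72.]
square_print S [310. 227.  31.  29.] 0.92 [750.  59.  21.]
square_print S [242. 217.  69.  51.] 0.71 [568. -95.  58.]
tape_roll T [317. 157.  24.  30.] 0.86 [ 665. -174.   -4.]
tape_roll S [242. 256.  29.  27.] 0.72 [ 653. -181.   -3.]
tape_roll S [257. 215. 120.  66.] 0.25 [587. -39.
[... 594 characters left out ...]
0.  16.  33.] 0.32 [ 656. -411.   63.]
statuette T [391. 164.  24.  21.] 0.66 [ 629. -390.   61.]
statuette S [187. 289.  20.  29.] 0.79 [ 648. -413.   62.]
statuette S [240. 212.  35.  22.] 0.62 [558. -94.  77.]
{'clock': np.float64(1.2), 'qpos': array([-1.254,  0.628,  0.038,  1.517, -0.027,  0.996, -0.02 ]), 'qd': array([-0.001, -0.001,  0.   , -0.   , -0.001, -0.001,  0.001]), 'tau': array([-1.0000e-03, -5.6329e+01,  1.2250e+00, -1.9379e+01,  1.1000e-02,
        1.0000e-03, -0.0000e+00]), 'eef_pos': array([242.743, 602.988, 231.315]), 'tool_rot': array([-3.142, -0.   ,  2.759]), 'force': array([-0.159, -0.356, -0.555]), 'torque': array([0.032, 0.036, 0.01 ]), 'width': np.float64(85.375)}
```

View pics/a.png

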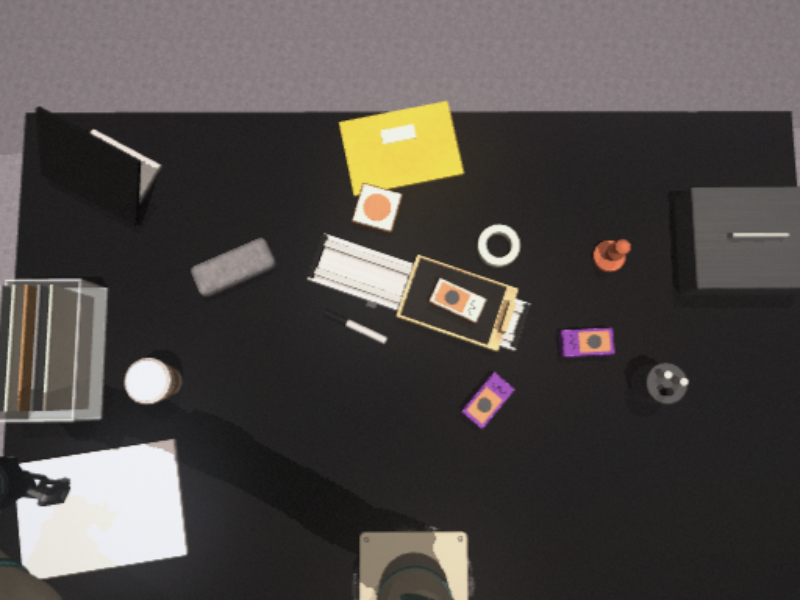

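Run:
```python
from h import *
S=ctrl.get_image("scene");T=ctrl.get_image("top");save(S,"c.png",(150,150,350,300),4)
P=pts(T);D=pts(S)
for n,Q in(("T",P),("S",D)):
  roi=(Q[...,0]>440)&(Q[...,0]<690)&(Q[...,1]>-260)&(Q[...,1]<240)
  for lo,hi in((70,90),(36,46)):
    m=roi&(Q[...,2]>lo)&(Q[...,2]<hi)
    k,l,st,c=cv2.connectedComponentsWithStats(m.astype(np.uint8))
    for i in range(1,k):
        if st[i,4]<25: continue
        q=Q[l==i]; r=cv2.minAreaRect(q[:,:2].astype(np.float32));print(n,lo,st[i],np.round(r[0]),np.round(r[1]),round(r[2],1),q.mean(0).round(),T["color" ][l==i].mean(0).round() if n=="T" else S["color"][l==i].mean(0).round())
```

```text
T 70 [274 178  37  29 570] [544. -87.] [100.  52.] 64.2 [543. -87.  77.] [208. 182. 157.]
T 70 [320 192  10  21  92] [ 511. -182.] [12. 60.] 70.4 [ 511. -182.   80.] [210. 185. 134.]
T 36 [ 253  163   78   61 1791] [545. -89.] [209. 130.] 70.6 [545. -84.  40.] [86. 77. 64.]
S 70 [222 200  32  20 331] [543. -91.] [101.  56.] 65.3 [543. -92.  76.] [216. 193. 163.]
S 70 [206 213  10  15  61] [ 511. -186.] [14. 57.] 71.9 [ 511. -187.   78.] [226. 208. 145.]
S 36 [209 195  64  44 794] [545. -94.] [210. 132.] 70.6 [558. -92.  40.] [101.  91.  77.]
```

View pics/c.png

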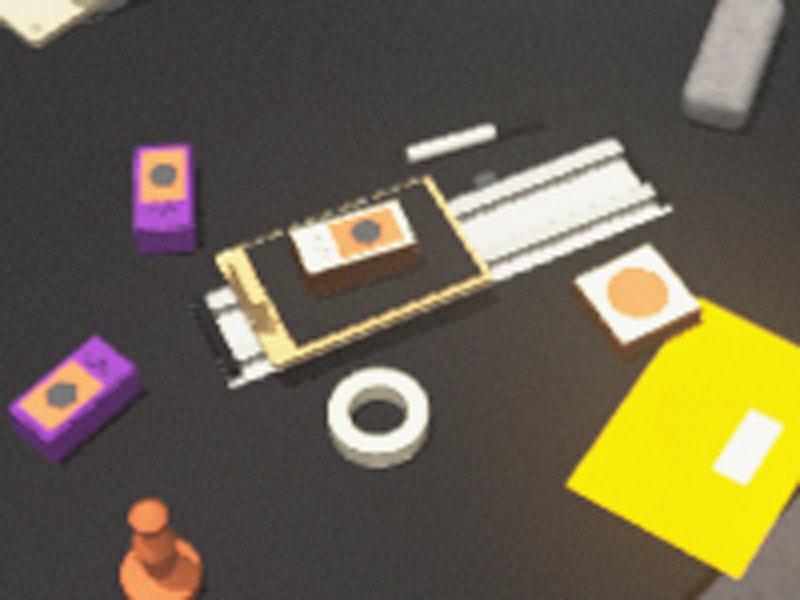

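The wanted block is the brown-sided one on the carrier (a.png 458,298; c.png 355,240). The look-alikes are the two purple blocks (a.png 588,342 and 488,400). c.png served as the close crop and confirms the choice. The carrier axis is at 70.6° and the outer face of the tab is near (510,-190). I'll start by turning the tool so its x axis lies along the rail.

```bash
python3 -m crank '[[[0,1,0,0,0,1],[0,1,0,0,0,1],[0,1,0,0,0,1],[0,1,0,0,0,1],[0,0,0,0,0,1],[0,0,0,0,0,1],[0,0,0,0,0,1],[0,0,0,0,0,1],[0,0,0,0,0,1],[0,0,0,0,0,1],[0,0,0,0,0,1],[0,0,0,0,0,1]]]' 1
cat >> h.py <<'E'
from scipy.spatial.transform import Rotation as Ro
def go(pos,yaw):
    s=ctrl.read_state();R=Ro.from_euler('xyz',s["tool_rot"]);G=Ro.from_euler('xyz',[np.pi,0,np.radians(yaw)])
    print("t",s["clock"],"pos",np.round(s["eef_pos"],1),"rot",np.degrees(s["tool_rot"]).round(1),"F",np.round(s["force"],1),"w",s["width"])
    print("shift",(R.inv().apply(np.array(pos)-s["eef_pos"])/30).round(2),"turn",(np.degrees((R.inv()*G).as_rotvec())/6).round(2))
E
python3 -c "
from h import *
go([490,-247,200],70.6)"
```

```text
clock: 2.3
eef_pos: [304.9, 706.2, 225.3]
tool_rot: [-3.138, 0.009, 1.445]
force: [-0.4, -0.8, 0.4]
width: 0.0
t 2.3 pos [304.9 706.2 225.3] rot [-179.8    0.5   82.8] F [-0.4 -0.8  0.4] w 0.045623477340196346
shift [-30.74  10.11   1.09] turn [-0.02  0.09  2.03]
```

```bash
python3 -m crank '[[[0,0.6,0,0,0,1],[0,0.6,0,0,0.1,1],[-1,0.6,0,0,0,0],[-1,0.6,0,0,0,0],[-1,0.6,0,0,0,0],[-1,0.6,0,0,0,0],[-1,0.6,0,0,0,0],[-1,0.6,0,0,0,0],[-1,0.6,0,0,0,0],[-1,0.6,0,0,0,0],[-1,0.6,0,0,0,0],[-1,0.6,0,0,0,0]]]'
python3 -c "
from h import *
go([490,-247,200],70.6)"
```

```text
clock: 3.3
eef_pos: [404.8, 352.7, 218.1]
tool_rot: [-3.136, -0.006, 1.24]
force: [0.1, 0.1, -0.1]
width: 0.4
t 3.3 pos [404.8 352.7 218.1] rot [-179.7   -0.3   71. ] F [ 0.1  0.1 -0.1] w 0.396811817099669
shift [-17.99   9.18   0.45] turn [-0.06 -0.05  0.07]
```

```bash
python3 -m crank '[[[-1,0.5,0,0,0,0],[-1,0.5,0,0,0,0],[-1,0.5,0,0,0,0],[-1,0.5,0,0,0,0],[-1,0.5,0,0,0,0],[-1,0.5,0,0,0,0],[-1,0.5,0,0,0,0],[-1,0.5,0,0,0,0],[-1,0.5,0,0,0,0],[-1,0.5,0,0,0,0],[-1,0.5,0,0,0,0],[-1,0.5,0,0,0,0]]]'
python3 -m crank '[[[-1,0.5,0,0,0,0],[-1,0.5,0,0,0,0],[-1,0.5,0,0,0,0],[-1,0.5,0,0,0,0],[-1,0.5,0,0,0,0],[-1,0.5,0,0,0,0],[0,0,0,0,0,0]]]'
python3 -c "
from h import *
go([487,-254,55],70.6)
save(ctrl.get_image('wrist'),'w1.png',None,1.5)"
```

```text
clock: 4.3
eef_pos: [460.7, -64.6, 217.6]
tool_rot: [3.141, -0.013, 1.244]
force: [1.4, 0.3, 0.6]
width: 0.2
clock: 4.88
eef_pos: [488.8, -282.9, 217.3]
tool_rot: [3.133, -0.009, 1.237]
force: [0.1, -1.0, -0.5]
width: -0.2
t 4.8833 pos [ 488.8 -282.9  217.3] rot [179.5  -0.5  70.9] F [ 0.1 -1.  -0.5] w -0.1615198031225608
shift [ 0.84 -0.42  5.41] turn [ 0.09 -0.09  0.04]
```

```bash
python3 -m crank '[[[0.4,-0.4,0.6,0.1,-0.1,0],[0.4,0,0.9,0,0,0],[0,0,0.9,0,0,0],[0,0,0.9,0,0,0],[0,0,0.9,0,0,0],[0,0,0.7,0,0,0],[0,0,0.4,0,0,0],[0,0,0,0,0,0]]]'
python3 -c "
from h import *
go([510,-188,57],70.6)
save(ctrl.get_image('wrist'),'w2.png',None,1.5)"
```

```text
clock: 5.6
eef_pos: [488.7, -242.9, 54.0]
tool_rot: [3.141, -0.008, 1.245]
force: [-0.7, 0.5, 0.2]
width: -0.2
t 5.6 pos [ 488.7 -242.9   54. ] rot [180.   -0.4  71.3] F [-0.7  0.5  0.2] w -0.17567308670279116
shift [ 1.96  0.09 -0.09] turn [ 0.   -0.07  0.12]
```

View pics/w2.png

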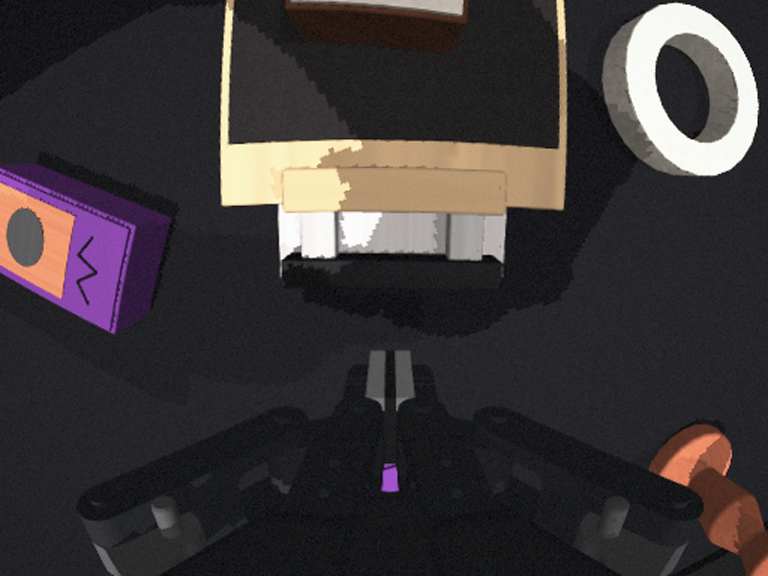

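The shut fingers (390,380) line up with the middle of the tab (395,190), and the way between is clear. I'll approach, then push gently.

```bash
python3 -m crank '[[[0.5,0,0,0,0,-0.1],[0.5,0,0,0,0,0],[0.3,0,0,0,0,0],[0.3,0,0,0,0,0],[0.3,0,0,0,0,0],[0.3,0,0,0,0,0],[0.3,0,0,0,0,0],[0.3,0,0,0,0,0],[0.3,0,0,0,0,0]]]'
python3 -c "
from h import *
go([545,-89,55],70.6)"
```

```text
clock: 6.4
eef_pos: [519.1, -158.8, 60.7]
tool_rot: [3.131, 0.004, 1.248]
force: [-2.6, -5.6, -4.0]
width: -0.1
t 6.4 pos [ 519.1 -158.8   60.7] rot [179.4   0.3  71.5] F [-2.6 -5.6 -4. ] w -0.14395322483198217
shift [2.48 0.08 0.18] turn [0.1  0.04 0.15]
```

```bash
python3 -m crank '[[[0.3,0,0.05,0.05,0,0.1],[0.3,0,0.05,0.05,0,0.05],[0.3,0,0.05,0,0,0],[0.3,0,0.05,0,0,0],[0.3,0,0.05,0,0,0],[0.2,0,0,0,0,0]]]'
python3 -c "
from h import *
go([545,-89,55],70.6)"
```

```text
clock: 6.9
eef_pos: [535.6, -116.5, 56.4]
tool_rot: [3.136, 0.015, 1.223]
force: [0.9, -0.4, -0.3]
width: 0.1
t 6.9 pos [ 535.6 -116.5   56.4] rot [179.7   0.8  70.1] F [ 0.9 -0.4 -0.3] w 0.06225362083532945
shift [ 0.97 -0.02  0.03] turn [ 0.05  0.14 -0.09]
```

The force is gone, so the carrier has passed half-way and been drawn on. I'll back off, rise and look.

```bash
python3 -m crank '[[[-0.5,0,-0.3,0,-0.1,0],[-0.3,0,-1,0,0,0],[0,0,-1,0,0,0],[0,0,-1,0,0,0],[0,0,-1,0,0,0],[0,0,-0.5,0,0,0]]]' -1
cat > m.py <<'E'
from h import *
for n in("top","scene"):
  T=ctrl.get_image(n);Q=pts(T)
  roi=(Q[...,0]>440)&(Q[...,0]<690)&(Q[...,1]>-260)&(Q[...,1]<240)
  for lo,hi in((70,90),(36,46)):
    m=roi&(Q[...,2]>lo)&(Q[...,2]<hi)
    k,l,st,c=cv2.connectedComponentsWithStats(m.astype(np.uint8))
    for i in range(1,k):
        if st[i,4]<25: continue
        q=Q[l==i]; r=cv2.minAreaRect(q[:,:2].astype(np.float32));print(n,lo,st[i,4],np.round(r[0],1),np.round(r[1]),round(r[2],1),q.mean(0).round(1))
E
python3 - <<'E'
from m import *
go([595,60,150],65)
save(ctrl.get_image('wrist'),'w3.png',None,1.5)
E
```

```text
clock: 7.4
eef_pos: [526.3, -130.6, 204.3]
tool_rot: [-3.136, 0.022, 1.228]
force: [0.4, -0.7, -0.8]
width: 72.2
top 70 575 [594.8  58.3] [100.  53.] 65.2 [594.3  58.2  76.5]
top 70 83 [562.6 -36.5] [11. 59.] 71.2 [562.1 -36.5  80.1]
top 36 1744 [595.8  56.7] [209. 129.] 70.8 [596.2  61.4  40.3]
scene 70 292 [593.6  53.5] [100.  57.] 65.2 [594.1  52.4  75.2]
scene 70 56 [561.9 -40.1] [14. 65.] 73.2 [561.5 -40.7  78.2]
scene 36 664 [598.6  61.4] [190. 132.] 70.8 [610.5  51.5  39.8]
scene 36 27 [546.4 -39.4] [10. 93.] 73.8 [553.2 -41.2  40.6]
t 7.5 pos [ 527.2 -130.6  204.1] rot [-179.8    1.2   70.4] F [-0.5  1.4 -0.1] w 84.68741564668618
shift [6.78 0.01 1.66] turn [-0.02  0.21  0.9 ]
```

View pics/w3.png

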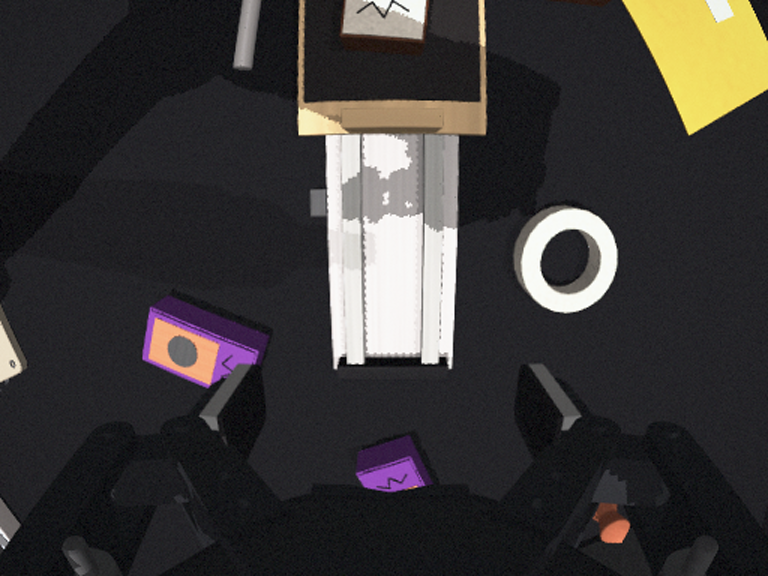

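w3.png shows the carrier up the rail (tab at 392,120) with the block still on it (385,20). It has travelled about 154 mm. I'll move above the block and measure both again.

```bash
python3 -m crank '[[[1,0,0,0,0.2,0.9],[1,-0.1,0.1,0,0,0],[1,-0.1,0.1,0,0,0],[1,-0.1,0.1,0,0,0],[1,-0.1,0.1,0,0,0],[0.9,-0.1,0.1,0,0,0],[0.7,0,0,0,0,0],[0,0,0,0,0,0]]]'
python3 - <<'E'
from m import *
go([594,56,100],65)
save(ctrl.get_image('wrist'),'w4.png',None,1.5)
E
```

```text
clock: 8.22
eef_pos: [590.4, 64.0, 177.2]
tool_rot: [-3.122, 0.005, 1.123]
force: [-0.5, 0.2, -0.0]
width: 85.3
top 70 262 [584.2  35.2] [50. 52.] 64.3 [582.9  34.   76.4]
top 70 82 [563.  -36.7] [11. 59.] 71.2 [562.5 -36.5  80.2]
top 36 834 [578.3   9. ] [105. 130.] 71.1 [573.3   6.8  40.2]
scene 70 308 [594.1  52.7] [99. 58.] 66.3 [594.9  53.4  75.4]
scene 70 61 [561.2 -39.6] [15. 64.] 71.7 [563.  -41.6  77.8]
scene 36 700 [596.7  53.5] [205. 130.] 70.4 [610.7  52.3  39.8]
t 8.3167 pos [588.7  59.1 177.5] rot [-178.9    0.5   64.1] F [-1.  -1.  -0.5] w 85.53307953202294
shift [0.01 0.26 2.58] turn [-0.19  0.08 -0.15]
```

View pics/w4.png

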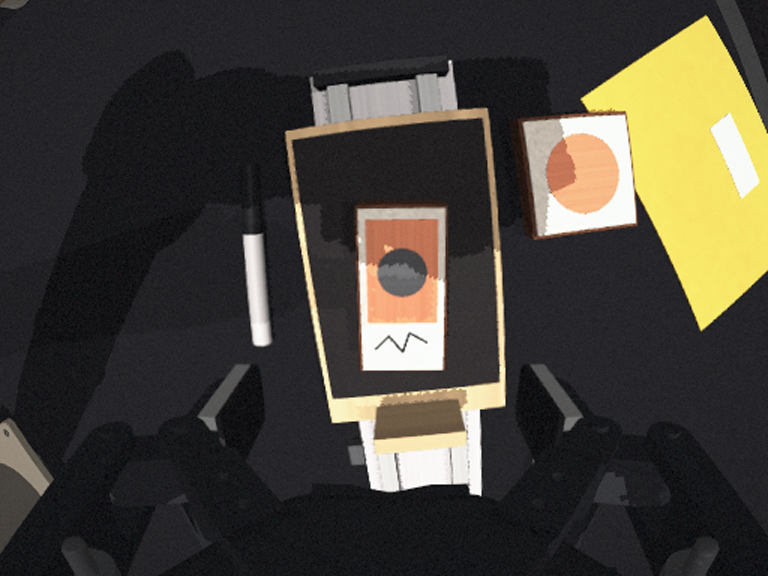

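w4.png shows the carrier between the marker (255,260) and the square print (580,175), with the block's centre at (402,288) and its sides parallel to the tool's x axis. I'll check the carrier's place against the rail's end with the fisheye model.

Run:
```python
from h import *
p=ctrl.get_image('wrist');K=p["camera_matrix"]
def hit(u,v,z):
    x,y=(u/1.5-K[0,2])/K[0,0],(v/1.5-K[1,2])/K[1,1];r=np.hypot(x,y)
    d=p["R"].T@np.array([np.sin(r)*x/r,np.sin(r)*y/r,np.cos(r)]);o=-p["R"].T@p["t"]
    return o+d*(z-o[2])/d[2]
a=np.radians(70.6);ax=np.array([np.cos(a),np.sin(a),0]);
D=hit(388,120,40)
for n,q in dict(stop_out=hit(382,66,24),stop_outL=hit(312,77,24),stop_in=hit(382,82,24),deck=D,block=(hit(358,207,76)+hit(446,207,76)+hit(362,370,76)+hit(443,370,76))/4,tab=hit(420,440,80)).items(): print(n,q.round(1),round((q-D)@ax,1))
go([594,56,100],65)
```

```text
stop_out [643.3 187.7  24. ] 39.0
stop_outL [599.3 202.7  24. ] 38.5
stop_in [638.4 177.8  24. ] 28.0
deck [630. 151.  40.] 0.0
block [594.   57.4  76. ] -100.3
tab [562.5 -34.6  80. ] -197.6
t 8.4167 pos [589.   56.2 178.6] rot [-179.     0.5   63.8] F [-0.5 -0.3 -0.3] w 85.61418418862583
shift [0.09 0.2  2.62] turn [-0.17  0.09 -0.2 ]
```

The carrier is about 4 mm short of 0.160, within the stated 6 mm. I'll descend over the block.

```bash
python3 -m crank '[[[0.1,0.2,0.5,-0.2,0.1,-0.2],[0,0,0.8,0,0,0],[0,0,0.8,0,0,0],[0,0,0.5,0,0,0],[0,0,0,0,0,0]]]'
python3 -c "
from h import *
go([594,57.4,47],65)"
```

```text
clock: 8.83
eef_pos: [595.8, 45.8, 100.4]
tool_rot: [3.132, -0.0, 1.122]
force: [-0.6, 0.5, -0.1]
width: 85.5
t 8.8333 pos [595.8  45.8 100.4] rot [179.5  -0.   64.3] F [-0.6  0.5 -0.1] w 85.49361359078512
shift [ 0.32 -0.24  1.78] turn [ 0.09 -0.   -0.11]
```

```bash
python3 -m crank '[[[0.3,-0.2,0.2,0.1,0,-0.1],[0,0,0.4,0,0,0],[0,0,0.4,0,0,0],[0,0,0,0,0,0]]]'
python3 -c "
from h import *
go([594,57.4,47],65)"
```

```text
clock: 9.17
eef_pos: [594.9, 53.5, 70.2]
tool_rot: [3.141, -0.001, 1.128]
force: [-0.4, 0.3, 0.8]
width: 85.4
t 9.1667 pos [594.9  53.5  70.2] rot [180.   -0.   64.6] F [-0.4  0.3  0.8] w 85.43303190431187
shift [ 0.1  -0.08  0.77] turn [ 0.   -0.   -0.06]
```

```bash
python3 -m crank '[[[0.1,-0.05,0.3,0,0,0],[0,0,0.3,0,0,0],[0,0,0.15,0,0,0],[0,0,0,0,0,0]]]'
python3 -c "
from h import *
go([594,57.4,47],65)"
```

```text
clock: 9.5
eef_pos: [595.5, 57.4, 46.0]
tool_rot: [3.14, -0.001, 1.129]
force: [0.8, -0.0, 0.2]
width: 85.5
t 9.5 pos [595.5  57.4  46. ] rot [ 1.799e+02 -1.000e-01  6.470e+01] F [ 0.8 -0.   0.2] w 85.45711049078851
shift [-0.02 -0.05 -0.03] turn [ 0.02 -0.01 -0.05]
```

```bash
python3 -m crank '[[[0,0,0,0,0,0],[0,0,0,0,0,0],[0,0,0,0,0,0],[0,0,0,0,0,0],[0,0,0,0,0,0],[0,0,0,0,0,0],[0,0,0,0,0,0],[0,0,0,0,0,0],[0,0,0,0,0,0],[0,0,0,0,0,0]]]' 1
python3 -c "
from m import *
go([595.5,57.4,76],65)"
```

```text
clock: 10.33
eef_pos: [595.7, 57.4, 46.6]
tool_rot: [3.139, -0.002, 1.129]
force: [-0.4, 0.7, -2.0]
width: 51.5
top 70 151 [583.1  29. ] [37. 51.] 64.4 [577.9  26.   76.6]
top 70 80 [562.4 -36.5] [11. 60.] 71.2 [562.2 -36.3  80.7]
top 36 752 [578.7   8.8] [106. 130.] 70.6 [571.3   4.1  40.2]
scene 70 167 [585.   27.1] [49. 75.] 60.2 [584.6  29.5  76.2]
scene 70 42 [614.5  91. ] [19. 54.] 61.4 [615.   90.5  75.2]
scene 70 61 [563.2 -41.5] [16. 61.] 65.6 [563.3 -41.6  78.2]
scene 36 678 [596.2  54.7] [201. 133.] 72.5 [609.5  50.9  40. ]
t 10.4333 pos [595.7  57.4  46.6] rot [ 1.799e+02 -1.000e-01  6.470e+01] F [ 0.7  0.3 -0.6] w 50.97062042630168
shift [-0.   -0.   -0.98] turn [ 0.02 -0.01 -0.05]
```

The fingers have the block at about 51 mm. I'll lift gently.

```bash
python3 -m crank '[[[0,0,-0.15,0,0,0],[0,0,-0.25,0,0,0],[0,0,-0.3,0,0,0],[0,0,-0.3,0,0,0],[0,0,-0.3,0,0,0],[0,0,-0.3,0,0,0]]]'
python3 -c "
from h import *
go([595.7,57.4,180],64.7)"
```

```text
clock: 10.93
eef_pos: [594.5, 57.1, 97.9]
tool_rot: [3.142, -0.0, 1.128]
force: [1.0, 0.1, -1.6]
width: 51.3
t 10.9333 pos [594.5  57.1  97.9] rot [180.   -0.   64.7] F [ 1.   0.1 -1.6] w 51.32417447621312
shift [ 0.03  0.03 -2.74] turn [ 0.   -0.   -0.01]
```

```bash
python3 -m crank '[[[0,0,-0.3,0,0,0],[0,0,-0.3,0,0,0],[0,0,-0.3,0,0,0],[0,0,-0.3,0,0,0],[0,0,-0.3,0,0,0],[0,0,-0.3,0,0,0],[0,0,-0.3,0,0,0],[0,0,-0.3,0,0,0],[0,0,-0.2,0,0,0],[0,0,-0.1,0,0,0],[0,0,0,0,0,0]]]'
python3 - <<'E'
from m import *
go([595.7,57.4,180],64.7)
S=ctrl.get_image('scene');save(S,'s5.png',(170,120,350,255),4)
T=pts(ctrl.get_image("top"));save(ctrl.get_image('wrist'),'w5.png')
for n,Q in (("T",T),("S",pts(S))):
    m=(abs(Q[...,0]-595)<70)&(abs(Q[...,1]-57)<70)&(Q[...,2]>150)&(Q[...,2]<222);print(n,m.sum(),np.histogram(Q[m][:,2],bins=range(150,226,8)))
E
```

```text
clock: 11.85
eef_pos: [595.9, 57.1, 192.1]
tool_rot: [3.136, -0.004, 1.128]
force: [0.1, -0.4, -1.8]
width: 50.9
top 70 79 [562.9 -36.6] [11. 60.] 71.2 [562.7 -36.4  79.8]
top 36 797 [577.1   4.2] [ 96. 129.] 70.6 [570.2   4.1  40.2]
scene 70 58 [560.1 -40.1] [13. 62.] 70.2 [562.  -40.9  77.8]
scene 36 1046 [597.5  58.6] [195. 130.] 70.4 [599.7  59.9  39.7]
scene 36 25 [587.6 -47.1] [19. 46.] 66.1 [588.3 -51.1  40.4]
t 11.95 pos [595.4  57.2 191.2] rot [179.8  -0.2  64.6] F [ 1.2  0.2 -1.9] w 51.25656834469954
shift [0.01 0.   0.37] turn [ 0.04 -0.03 -0.01]
T 152 (array([  0,   0,   0,   0,   7,   6,   7,  10, 122]), array([150, 158, 166, 174, 182, 190, 198, 206, 214, 222]))
S 355 (array([  0,   0,   0,   1,  35,  41,  43,  53, 182]), array([150, 158, 166, 174, 182, 190, 198, 206, 214, 222]))
```

View pics/s5.png

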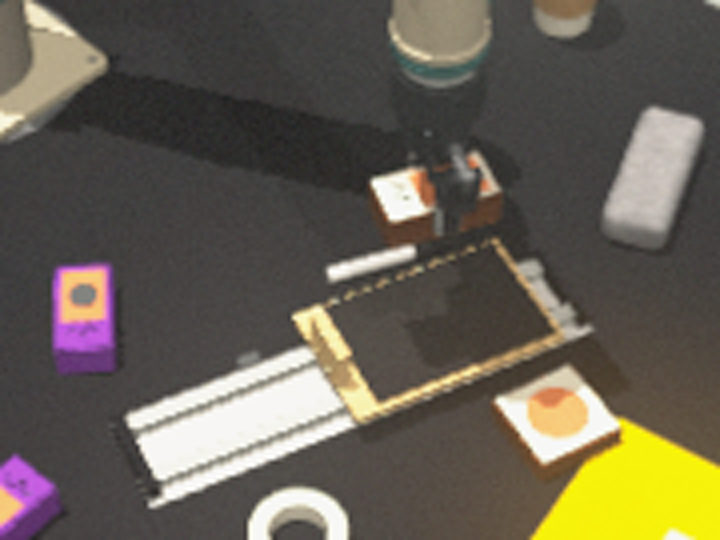

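View pics/w5.png

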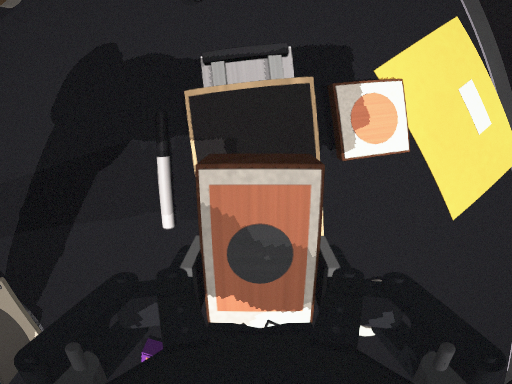

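The block is held picture up, about 14 cm above the deck, and the marker and square print look unmoved. I'll let it settle and check the level.

```bash
python3 -m crank '[[[0,0,0,0,0,0],[0,0,0,0,0,0],[0,0,0,0,0,0],[0,0,0,0,0,0],[0,0,0,0,0,0],[0,0,0,0,0,0]]]'
python3 - <<'E'
from m import *
go([595.7,57.4,191],64.7)
for n in("scene","wrist"):
    p=ctrl.get_image(n)
    if n=="wrist":
        K=p["camera_matrix"];v,u=np.mgrid[:384,:512];x=(u-K[0,2])/K[0,0];y=(v-K[1,2])/K[1,1];r=np.hypot(x,y)+1e-9
        k=np.tan(r)/r*p["depth"];Q=(np.stack([x*k,y*k,p["depth"]],-1)-p["t"])@p["R"];
        m=np.zeros((384,512),bool);m[180:300,215:310]=1
        m&=abs(Q[...,2]-np.median(Q[m][:,2]))<12
    else:
        Q=pts(p);m=(abs(Q[...,0]-595)<70)&(abs(Q[...,1]-57)<70)&(abs(Q[...,2]-221)<7)
    q=Q[m];c=q.mean(0);A=np.c_[q[:,:2]-c[:2],np.ones(len(q))];f=np.linalg.lstsq(A,q[:,2],rcond=None)[0]
    print(n,len(q),c.round(1),"tilt deg",np.degrees(np.arctan(f[:2])).round(2))
E
```

```text
clock: 12.6
eef_pos: [594.1, 57.0, 188.8]
tool_rot: [3.141, -0.0, 1.128]
force: [0.2, -0.2, -2.0]
width: 50.9
top 70 81 [562.8 -36.6] [11. 60.] 71.2 [562.5 -36.4  80.1]
top 36 802 [577.1   4. ] [ 96. 129.] 70.7 [569.    5.1  40.2]
scene 70 58 [562.5 -41. ] [13. 60.] 70.3 [562.4 -41.3  78.2]
scene 36 1038 [598.9  59.2] [193. 132.] 71.0 [599.7  59.4  39.9]
t 12.7 pos [594.1  57.  188.9] rot [180.   -0.   64.6] F [-0.2  0.4 -2.3] w 50.95630766912872
shift [ 0.03  0.04 -0.07] turn [ 0.   -0.   -0.01]
scene 217 [589.7  40.2 218. ] tilt deg [-0.06  0.47]
wrist 11362 [602.3  73.9 218.1] tilt deg [-0.22 -0.12]
```

The block is level to about 0.3°, with its top at 218 mm, so its underside is about 142 mm above the deck. The tool is steady and the carrier hasn't moved, so I'm handing in.

```bash
python3 -c "
from cell import ctrl
print(ctrl.finish_job())"
```

```text
the job is handed in; nothing more can be done
None
```

I pushed the carrier into the next station detent, then gripped the brown-sided print block and lifted it straight up. The job was handed in at about 12.8 s, with the block still held.

- **Carrier:** It travelled about 154 mm by the tab and deck positions. Measured against the rail's end stop it sat at about 156 mm. The two disagree by about 2 mm, but both put it 4 to 6 mm short of 0.160, at the near edge of the 6 mm resting band. It did not move during the grasp and lift.
- **Block:** It was held picture up at about 51 mm finger opening. Its underside was about 142 mm above the deck, assuming the stated 36 mm height.
- **Level and steadiness:** The wrist camera showed a tilt within 0.25°. The scene camera, with far fewer points, showed 0.5° about one axis. The tool dropped about 2 mm just after the lift, then held steady.
- **Other objects:** In the last pictures the marker, square print, tape roll and purple look-alikes looked undisturbed. I compared these by eye and did not measure them.

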